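# Set the line-check hanger and hang the radio mic packs on it

## Task

Get the hanger ready for the radio line check: throw the clamp lever right over to free the carriage, slide the carriage along its rail until its pointer is on the black tape mark, and throw the lever fully back to lock it there. Then hang every body pack in the grey caddy on the flat bar by its belt clip, clip fully down over the bar and the packs hanging free, letting each one go gently, never dropping it, so that its weight does not swing it off. Leave the canister, tape measure, counterweight and torch where they are.

Things in the scene. Friction and masses are not known exactly. Their poses are not given: they have to be found in the camera images.
- lever (a joint): clamp lever in two ears on the carriage's -y end: a 10 mm steel rod, 85 mm from hinge to the centre of its ball knob, swinging in the carriage's x-z plane. 0 rad = locked, leaning 0.5 rad from vertical to carriage -x (robot side); 1.0 rad = free, leaning 0.5 rad to +x. Stays where left; takes 2 to 4 N at the knob. Its cam grips the rail below about 0.6 rad
- lever_knob (a point): centre of the lever's black ball knob, 24 mm in diameter, clear all round; 133 mm above the shelf board at either end of the swing, 143 mm when upright. The hinge is 76 mm above the table, 50 mm to -y of the carriage's middle. Axes turn with the lever
- carriage (a joint): position of the carriage along the rail, 0 to 0.2 m, growing to the rail's +y. Sliding friction about 3 N when free; when locked the cam holds it (some tens of N)
- pointer (a point): tip of the small dark pointer that sticks out 10 mm from the carriage's +y end, just above the rail's top face, 80 mm to +y of the carriage's middle. Axes as the rail: x across it, away from the robot, y along it, z up
- mark_line (a point): middle of the black tape mark, 6 mm wide, stuck across the rail's top and down its sides, on the +y side of the carriage at the start; the pointer's tip is to stand on it (same position along the rail's y). Axes as the rail
- post_top (a point): centre of the top of the carriage's square upright post, 20 by 20 mm, 210 mm above the shelf board, 100 mm to +y of the lever. Its upper 30 mm stand clear above the bar and can be pinched across x from above to slide the carriage. Axes as the rail
- bar_mid (a point): middle of the top edge of the flat steel hanging bar, 198 mm above the table. The bar, 4 mm thick (x) and 40 mm high, runs along y and overhangs from the post. From here the clear bar reaches 150 mm to -y (then the post) and 165 mm to +y (then an end stop 12 mm higher than the bar). Below it is free down to 50 mm above the board. Axes as the rail: x away from the robot, y along the bar
- pack1: radio body-pack transmitter (two to four are present), a black box 24 mm thick (x), 62 wide (y), 95 high (z), about 0.17 kg, standing in a slot of the caddy. Origin: middle of its underside. Belt clip on its +x side; the top 29 mm of front and back are bare, to be pinched across x from above. On top a stub antenna 28 mm high, 21 mm to -y, and a socket 10 mm high, 21 mm to +y
- pack2: radio body-pack transmitter (two to four are present), a black box 24 mm thick (x), 62 wide (y), 95 high (z), about 0.17 kg, standing in a slot of the caddy. Origin: middle of its underside. Belt clip on its +x side; the top 29 mm of front and back are bare, to be pinched across x from above. On top a stub antenna 28 mm high, 21 mm to -y, and a socket 10 mm high, 21 mm to +y
- pack3: radio body-pack transmitter (two to four are present), a black box 24 mm thick (x), 62 wide (y), 95 high (z), about 0.17 kg, standing in a slot of the caddy. Origin: middle of its underside. Belt clip on its +x side; the top 29 mm of front and back are bare, to be pinched across x from above. On top a stub antenna 28 mm high, 21 mm to -y, and a socket 10 mm high, 21 mm to +y
- pack4: radio body-pack transmitter (two to four are present), a black box 24 mm thick (x), 62 wide (y), 95 high (z), about 0.17 kg, standing in a slot of the caddy. Origin: middle of its underside. Belt clip on its +x side; the top 29 mm of front and back are bare, to be pinched across x from above. On top a stub antenna 28 mm high, 21 mm to -y, and a socket 10 mm high, 21 mm to +y
- pack1_clip (a point): middle of pack1's clip slot just under the clip's bridge, where the bar's top edge sits when hung; 62 mm above the underside, 17.5 mm to +x of the pack's middle. Slot 11 mm wide (x), open below and at the sides; bridge 4 mm thick; tongue 30 mm wide (y), 2.5 mm thick, 38 mm long. Centre of mass about 17 mm to -x and 22 mm lower: a hung pack leans in on the bar by about 0.2 rad
- pack2_clip (a point): middle of pack2's clip slot just under the clip's bridge, where the bar's top edge sits when hung; 62 mm above the underside, 17.5 mm to +x of the pack's middle. Slot 11 mm wide (x), open below and at the sides; bridge 4 mm thick; tongue 30 mm wide (y), 2.5 mm thick, 38 mm long. Centre of mass about 17 mm to -x and 22 mm lower: a hung pack leans in on the bar by about 0.2 rad
- pack3_clip (a point): middle of pack3's clip slot just under the clip's bridge, where the bar's top edge sits when hung; 62 mm above the underside, 17.5 mm to +x of the pack's middle. Slot 11 mm wide (x), open below and at the sides; bridge 4 mm thick; tongue 30 mm wide (y), 2.5 mm thick, 38 mm long. Centre of mass about 17 mm to -x and 22 mm lower: a hung pack leans in on the bar by about 0.2 rad
- pack4_clip (a point): middle of pack4's clip slot just under the clip's bridge, where the bar's top edge sits when hung; 62 mm above the underside, 17.5 mm to +x of the pack's middle. Slot 11 mm wide (x), open below and at the sides; bridge 4 mm thick; tongue 30 mm wide (y), 2.5 mm thick, 38 mm long. Centre of mass about 17 mm to -x and 22 mm lower: a hung pack leans in on the bar by about 0.2 rad
- caddy: loose grey plastic caddy, 55 mm (x) by 324 mm (y), side walls 40 mm and end walls 52 mm high, with four slots in a row along its y, 43 by 66 mm at 78 mm pitch, floor 6 mm thick; up to four packs stand in it with about 2 mm of play, clips to the caddy's +x, pinchable above the walls. Origin: middle of its underside
- canister: screw-top aluminium canister, 76 mm in diameter, 106 mm high, bystander. Origin: middle of its underside
- tape: red steel tape measure, 66 by 38 by 62 mm high, bystander. Origin: middle of its underside
- counterweight: cast-iron boom counterweight, 76 mm in diameter, 60 mm high, with a clamping screw at its side, bystander. Origin: middle of its underside
- torch: yellow plastic torch lying along its x, 145 mm long, 41 mm high, bystander. Origin: under its middle
Things that resemble listed ones, but are neither listed nor needed, are in the scene too. What is shaped like the pack1 but pink is not meant.

How it is judged (in metres and radians):
On the way, in this order (a step that is already met when the one before it is completed fails the run):
1. the clamp lever is thrown over, free (beyond 0.85 rad) (value of joint lever above 0.85 rad), for 0.1 s.
2. the carriage's pointer is on the tape mark (within 5 mm) and the lever is locked again (below 0.15 rad) (y of pointer in the frame of mark_line between -0.005 and 0.005 m and value of joint lever below 0.15 rad), for 0.2 s.
3. every pack hangs on the bar by its clip, let go and still (z of pack1_clip in the frame of bar_mid between -0.007 and 0.007 m and x of pack1_clip in the frame of bar_mid between -0.009 and 0.009 m and y of pack1_clip in the frame of bar_mid between -0.158 and 0.165 m and angle between each of pack1, pack2, pack3, pack4's own z axis and vertical below 0.35 rad and contact force between each of pack1, pack2, pack3, pack4 and the fingers below 0.05 N and linear speed of each of pack1, pack2, pack3, pack4 below 0.03 m/s and z of pack2_clip in the frame of bar_mid between -0.007 and 0.007 m and x of pack2_clip in the frame of bar_mid between -0.009 and 0.009 m and y of pack2_clip in the frame of bar_mid between -0.158 and 0.165 m and z of pack3_clip in the frame of bar_mid between -0.007 and 0.007 m and x of pack3_clip in the frame of bar_mid between -0.009 and 0.009 m and y of pack3_clip in the frame of bar_mid between -0.158 and 0.165 m and z of pack4_clip in the frame of bar_mid between -0.007 and 0.007 m and x of pack4_clip in the frame of bar_mid between -0.009 and 0.009 m and y of pack4_clip in the frame of bar_mid between -0.158 and 0.165 m), for 0.3 s.
At the end, for the whole second after the job is handed in: Pointer within 5 mm of the mark's middle along the rail, lever locked (below 0.15 rad), every pack let go and at rest on the bar: clip point within 7 mm of the bar's top edge in height and 9 mm across, between post and end stop, pack within 0.35 rad of upright (all of step 2 and all of step 3); the robot touches nothing.
It fails at once if the canister, tape measure, counterweight or torch is pushed more than 25 mm (distance of any of canister, tape, counterweight, torch from where it was at the start of the episode above 0.025 m).
It fails at once if a pack is hung on the bar while the clamp lever is not locked (value of joint lever above 0.3 rad and ((contact force between pack1 and rail above 0.3 N and z of pack1_clip in the frame of bar_mid between -0.007 and 0.007 m) or (contact force between pack2 and rail above 0.3 N and z of pack2_clip in the frame of bar_mid between -0.007 and 0.007 m) or (contact force between pack3 and rail above 0.3 N and z of pack3_clip in the frame of bar_mid between -0.007 and 0.007 m) or (contact force between pack4 and rail above 0.3 N and z of pack4_clip in the frame of bar_mid between -0.007 and 0.007 m))).
It fails at once if a lifted pack is let fall (faster than 0.5 m/s out of the fingers) ((height (world z) of pack1 above 0.1 m and linear speed of pack1 above 0.5 m/s and contact force between pack1 and the fingers below 0.05 N) or (height (world z) of pack2 above 0.1 m and linear speed of pack2 above 0.5 m/s and contact force between pack2 and the fingers below 0.05 N) or (height (world z) of pack3 above 0.1 m and linear speed of pack3 above 0.5 m/s and contact force between pack3 and the fingers below 0.05 N) or (height (world z) of pack4 above 0.1 m and linear speed of pack4 above 0.5 m/s and contact force between pack4 and the fingers below 0.05 N)).
Of pack1, pack2, pack3, pack4 only 2 to 4 are there at a start; the rules pass over those that are not, and their reading is None.
At some moment in a run one of caddy may be knocked a few centimetres aside while the robot is not near it.
It also fails if it takes over 210 s, if anything falls off the work surface, if the arm or the gripper's body presses on something with over 40 N, if the wrist force passes 120 N, or if a joint passes its speed limit or range.

## Robot

A 6-joint arm with a two-finger parallel gripper is mounted at the origin on the work surface. World frame = base frame: x ahead of the robot, y to its left, z up, the work surface at z = 0. Lengths are in mm, angles in rad, forces in N, time in s.
With the tool pointing down it reaches from about 275 to 825 mm from the base axis. Payload 5.2 kg.
Tool frame: the origin (TCP) lies at the very end of the fingers, on their centre line; the grasp point (between the pads) lies 19 mm behind it; z points along the fingers, y is the line along which they close (so a half turn about z gives the same grasp; the last joint's range is limited). The gripper opens to 93 mm and grips with 3 to 60 N. Pads are 15 mm wide; open, the fingers measure 128 mm over their backs; the gripper's body (75 mm by 188 mm) begins 65 mm behind the grasp point.
Start: joints at [1.048, 0.259, 1.535, -0, 1.348, -0.203], TCP at [172.885, 522.126, 218.653] pointing down, gripper open.
Joint ranges: [-3.14, 3.14], [-0.91, 2.08], [0.19, 2.58], [-1.22, 4.36], [0.22, 2.71], [-3.12, 3.12]. Speed limits (rad/s): [2.57, 2.57, 3.14, 3.14, 3.14, 3.14].

## Interface

Orientations are given as [roll, pitch, yaw] about the fixed x, y, z axes, in that order (R = Rz(yaw) Ry(pitch) Rx(roll)).
In Python, from cell import arm, solver, imaging, job_done, finder, get_time_s, get_joint_pos, get_dq, get_effort, get_ee_pos, get_tool_rot, get_ft_force, get_wrist_torque, get_gripper_width, get_finger_force gives the robot as it stands. Calls block until the motion is done:
- arm.movep(position, orientation): joint-space move of the TCP to a pose.
- arm.line_to(position, orientation=None, max_speed=150, force_limit=None): straight line of the TCP; orientation=None keeps the orientation; max_speed is the mean speed in mm/s. With force_limit (N) it stops when the force on the tool has changed by that much, and returns True; else False.
- arm.move_joints(angles): joint-space move.
- arm.gripper_to(opening, strength=None): finger opening in mm; strength is the grip in N (None keeps the last); returns when the fingers have stopped.
- arm.wait(seconds).
- solver.solve_ik(position, orientation): joint angles nearest the present ones, or None.
- imaging.camera(name): name is "scene" or "top" or "wrist"; returns a dict with "frame" (480x640x3 uint8, red, green, blue), "fx", "fy", "cx", "cy" (pixels), "extrinsics" (4x4, takes a point from camera to world coordinates). Camera axes: x right, y down, z forward; pixel columns grow to the right and rows downward; lengths in mm; the calibration is good to about 2 mm. The wrist camera is an equidistant fisheye: a pixel r from the principal point sees the ray r / f radians off the axis. A picture is of the moment at which its call begins. There is no depth.
A pose or a line that the arm cannot do raises arm.Unreachable and nothing moves.
- job_done(): hands the job in; it is judged then, once.
Trained networks look in a picture, given as the dict that the camera call returned (one of the last four; its "shot" number tells which), for a name from the list of things; names that differ only in an ending like _2 or _b are one class to them, and where a whole thing is asked for, a point or a joint stands for the part that bears it (a point fixed in the world has none). Each returns a list of dicts, best first, with "score" (0 to 1); they miss things now and then, are a little off and sometimes report something else, mostly with a low value. They report only what shows in the picture. A call takes as long as a camera call. They do not tell look-alikes from the thing itself.
- finder.spot_in(query, picture): "centre" ([x, y, z] in mm, in the coordinates of the camera as it stood for that picture, good to about 4 mm: the middle of the surface that is visible of it).
- finder.cut_out(query, picture): "mask" (480x640 bool, what is visible of it).
Readings, each from a call of its own:
- get_time_s(): time.
- get_joint_pos(): joint angles.
- get_dq(): joint speeds.
- get_effort(): joint torques, N m.
- get_ee_pos(): TCP position.
- get_tool_rot(): TCP orientation.
- get_ft_force(): force on the tool from outside, world axes, zero at the start.
- get_wrist_torque(): the same for the moment, N m.
- get_gripper_width(): finger opening in mm.
- get_finger_force(): force on a finger pad.
Only numpy, scipy, OpenCV 4.12 (cv2) and the standard library are available. Lean on these libraries where they do the work, as an engineer would, in place of code of your own. Each camera call takes 0.05 s, during which the arm holds its last target. There are 200 camera calls.

## Working session

There is one attempt and no reset: what is moved stays moved. The work goes in short steps, each a Python script; the robot and the scene stay as the last script left them, time stands still between calls to the robot, and variables do not carry over. Pictures are saved under pics/ and viewed, at most 14 in all, crops included, and the job is handed in when it is done.

```bash
ls; mkdir -p pics
python3 - <<'E'
from cell import *
import cv2,numpy as np
for n in ["scene","top"]:
    p=imaging.camera(n); cv2.imwrite(f"pics/{n}0.png",p["frame"][:,:,::-1])
    print(n,p["fx"],p["cx"],p["cy"],np.round(p["extrinsics"],3).tolist())
    for q in ["lever_knob","pointer","mark_line","post_top","bar_mid","pack1","pack1_clip","caddy","carriage","canister","tape","counterweight","torch"]:
        r=finder.spot_in(q,p); 
        for d in r[:6]:
            c=np.array(d["centre"]);w=p["extrinsics"]@np.r_[c,1]
            print(q,round(d["score"],2),np.round(w[:3]),np.round([p["fx"]*c[0]/c[2]+p["cx"],p["fy"]*c[1]/c[2]+p["cy"]]))
print(get_time_s(),get_tool_rot(),get_ee_pos())
E
```

```text
pics
scene 463.10833352133886 325.87884695718685 241.6222778182229 [[-0.11, 0.832, -0.543, 1106.384], [0.994, 0.086, -0.07, 83.76], [-0.012, -0.547, -0.837, 1058.011], [0.0, 0.0, 0.0, 1.0]]
lever_knob 0.53 [ 603. -241.  123.] [216. 269.]
lever_knob 0.17 [ 449. -459.   69.] [154. 222.]
pointer 0.56 [ 614. -132.  140.] [260. 274.]
mark_line 0.19 [ 775. -128.   79.] [252. 352.]
post_top 0.87 [ 612. -133.  144.] [260. 272.]
post_top 0.5 [455.  19.  96.] [333. 233.]
post_top 0.25 [ 603. -243.  119.] [216. 270.]
bar_mid 0.61 [ 611. -136.  143.] [258. 272.]
pack1 0.98 [ 247. -300.   67.] [230. 169.]
pack1 0.97 [455.  20.  91.] [334. 234.]
pack1 0.72 [ 419. -130.   99.] [277. 216.]
pack1 0.65 [440. -60.  95.] [303. 226.]
pack1_clip 0.82 [ 423. -131.   95.] [277. 218.]
pack1_clip 0.63 [ 246. -299.   68.] [230. 169.]
caddy 0.77 [ 440. -133.   47.] [277. 234.]
carriage 0.77 [ 609. -135.  146.] [259. 271.]
canister 0.65 [458. 416. 113.] [497. 244.]
counterweight 0.71 [ 774. -127.   79.] [252. 352.]
torch 0.86 [779. 117.  51.] [363. 370.]
torch 0.69 [ 617. -131.  140.] [260. 276.]
top 449.7170536
[... 711 characters left out ...]
0.61 [ 235. -296.   82.] [456. 354.]
pack1 0.58 [448.  18. 113.] [320. 262.]
pack1_clip 0.93 [ 237. -297.   82.] [456. 353.]
pack1_clip 0.69 [ 414. -135.  120.] [388. 276.]
caddy 0.66 [ 421. -128.   53.] [381. 273.]
caddy 0.31 [ 751. -128.   78.] [382. 136.]
caddy 0.17 [432. -56. 117.] [353. 269.]
carriage 0.59 [ 606. -148.   70.] [390. 196.]
carriage 0.33 [772. 120.  51.] [280. 131.]
canister 0.73 [436. 409. 118.] [149. 267.]
tape 0.95 [ 435. -453.   75.] [519. 268.]
tape 0.73 [ 594. -236.  148.] [435. 196.]
counterweight 0.62 [ 754. -129.   77.] [382. 135.]
torch 0.72 [774. 121.  52.] [279. 130.]
1.4 [-3.14158549e+00  1.47906198e-05  2.82186180e+00] [172.87449667 522.12173808 218.65794699]
```

View pics/scene0.png

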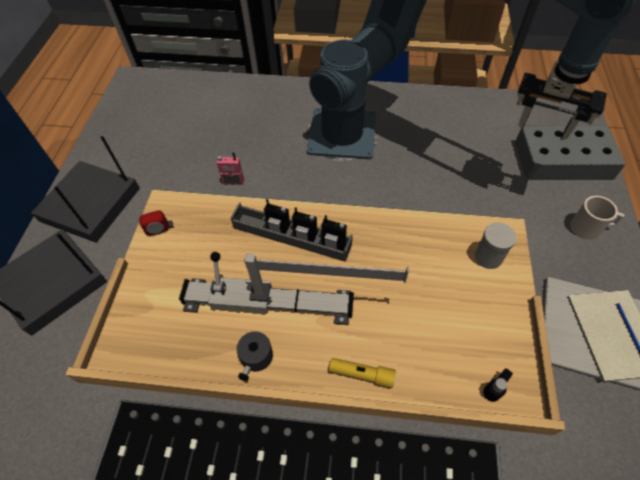

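View pics/top0.png

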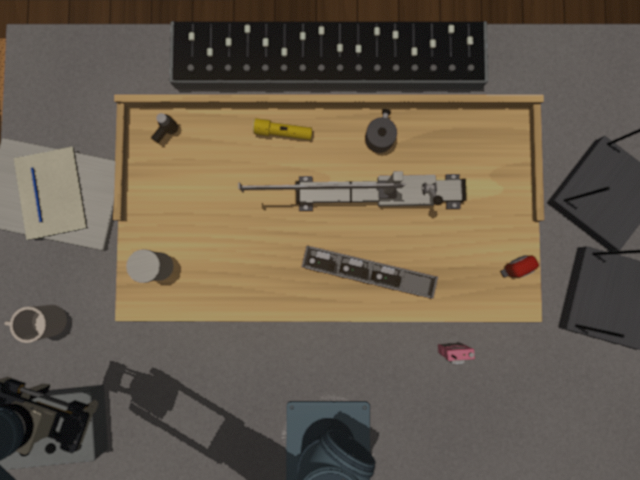

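The packs to hang are the three black ones in the caddy at top pixels (323,258), (356,266) and (388,275). The look-alikes are the pink pack (456,353) and a black thing at the board corner (165,128). The tape mark is near (351,190) on the rail. Next, close wrist views.

```bash
cat > h.py <<'E'
from cell import *
import cv2,numpy as np
PI=np.pi
def ray(p,uv):
    uv=np.array(uv,float)
    d=np.array([(uv[0]-p["cx"])/p["fx"],(uv[1]-p["cy"])/p["fy"]])
    if p.get("_fish"):
        r=np.hypot(*d); v=np.r_[d/r*np.sin(r),np.cos(r)] if r>1e-9 else np.array([0,0,1.])
    else: v=np.r_[d,1]
    E=np.array(p["extrinsics"]); return E[:3,3],E[:3,:3]@v
def atz(p,uv,z):
    o,v=ray(p,uv); return o+v*(z-o[2])/v[2]
def proj(p,X):
    E=np.array(p["extrinsics"]); c=E[:3,:3].T@(np.array(X,float)-E[:3,3])
    if p.get("_fish"):
        r=np.hypot(c[0],c[1]); t=np.arctan2(r,c[2]); d=c[:2]/max(r,1e-9)*t
    else: d=c[:2]/c[2]
    return np.array([p["fx"]*d[0]+p["cx"],p["fy"]*d[1]+p["cy"]])
def tri(obs):  # [(pic,uv),...]
    A=np.zeros((3,3));b=np.zeros(3);L=[]
    for p,uv in obs:
        o,v=ray(p,uv);v=v/np.linalg.norm(v);M=np.eye(3)-np.outer(v,v);A+=M;b+=M@o;L.append((o,M))
    x=np.linalg.solve(A,b); return x,[round(float(np.linalg.norm(M@(x-o))),1) for o,M in L]
def shot(n,name=None):
    p=imaging.camera(n); p["_fish"]=n=="wrist"
    if name: cv2.imwrite(f"pics/{name}.png",p["frame"][:,:,::-1])
    return p
import pickle
def keep(p,name): pickle.dump({k:p[k] for k in p},open(f"{name}.pkl","wb"))
def load(name): return pickle.load(open(f"{name}.pkl","rb"))
def down(yaw): return [PI,0,yaw]
E
python3 - <<'E'
from h import *
for i,(pos,yaw) in enumerate([((540,-180,400),PI/2),((540,0,400),PI/2),((440,-60,400),PI/2)]):
    try:
        arm.movep(pos,down(yaw))
    except arm.Unreachable as e: print("unr",pos); arm.movep(pos,down(yaw-PI))
    p=shot("wrist",f"w{i}"); keep(p,f"w{i}")
    print(get_ee_pos(),get_joint_pos(),p["fx"],np.round(p["extrinsics"],3).tolist())
keep(shot("scene"),"s0");keep(shot("top"),"t0")
E
```

```text
[ 540.18010001 -179.15057649  399.90851377] [-5.16287209e-01  2.43753869e-01  1.12506333e+00  1.74483279e-04
  1.77300497e+00 -5.17633486e-01] 371.64829954431775 [[1.0, 0.002, 0.001, 539.786], [0.003, -0.956, -0.294, -97.353], [0.0, 0.294, -0.956, 565.95], [0.0, 0.0, 0.0, 1.0]]
[540.23061398  -1.17123407 399.83881282] [-2.08170611e-01  1.86571117e-01  1.19759709e+00 -8.21929594e-04
  1.75740011e+00 -2.07516933e-01] 371.64829954431775 [[1.0, 0.002, 0.001, 539.761], [0.002, -0.955, -0.295, 81.501], [0.001, 0.295, -0.956, 565.946], [0.0, 0.0, 0.0, 1.0]]
[440.44953717 -61.05958286 400.09746571] [-3.89804554e-01  6.83439917e-04  1.40445751e+00  2.62772434e-04
  1.73577072e+00 -3.87412898e-01] 371.64829954431775 [[1.0, -0.003, 0.001, 439.708], [-0.002, -0.956, -0.294, 20.361], [0.002, 0.294, -0.956, 566.321], [0.0, 0.0, 0.0, 1.0]]
```

Run:
```python
import cv2,numpy as np
a=cv2.imread("pics/w0.png");b=cv2.imread("pics/w1.png")
print(a.shape)
```

```text
(480, 640, 3)
```

View pics/w0.png

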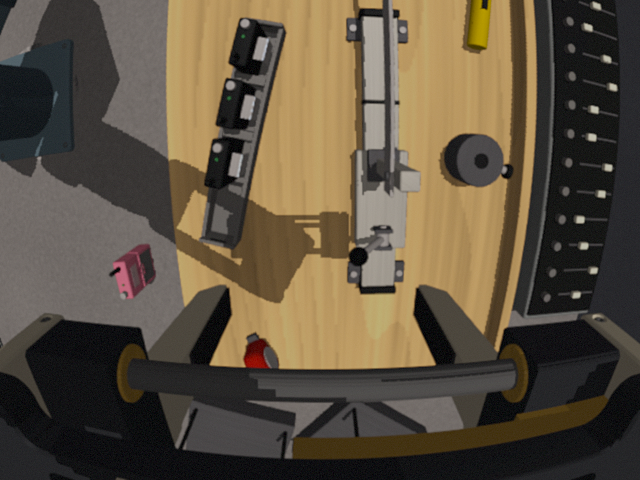

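View pics/w1.png

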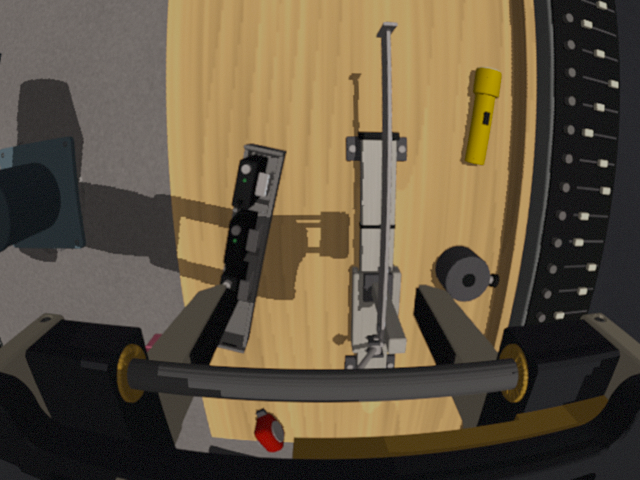

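w0 shows the knob at (358,256), the tape mark at (373,103), the post top near (405,180), and the three packs at (248,45), (235,105), (222,160). w1 shows the mark at (380,227) and the bar end at (388,30). Enlarging for accurate pixels.

Run:
```python
import cv2,numpy as np
a=cv2.imread("pics/w0.png");b=cv2.imread("pics/w1.png")
def c(im,x0,y0,w=88,h=194,s=3): return cv2.resize(im[y0:y0+h,x0:x0+w],None,fx=s,fy=s,interpolation=cv2.INTER_CUBIC)
cv2.imwrite("pics/z0.png",np.hstack([c(a,342,98),c(b,342,130,h=194),c(a,200,16)]))
```

```text
(no output)
```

View pics/z0.png

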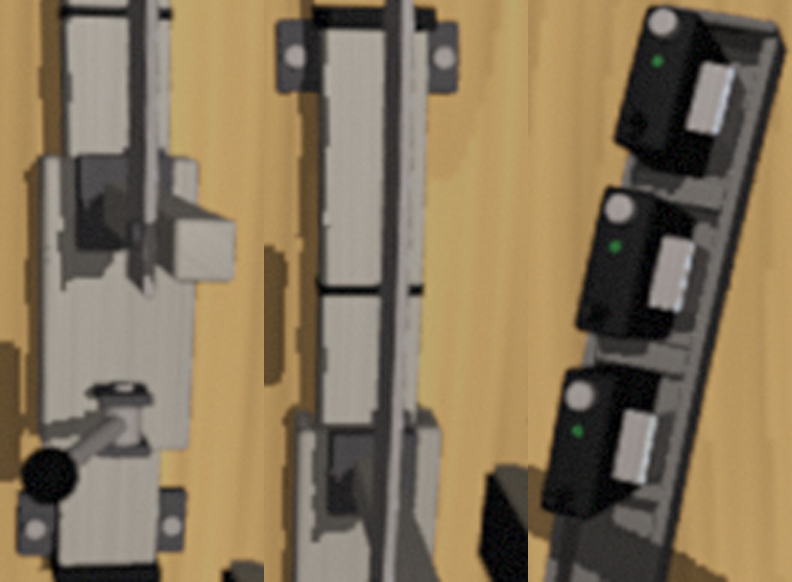

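Run:
```python
from h import *
a,b=load("w0"),load("w1")
print("post",atz(a,(410,180.7),228)); print("knob",atz(a,(358.3,256.3),151))
m=tri([(a,(380.7,102.3)),(b,(377.3,226.7))]); print("mark",m)
for uv in [(364,102.3),(397.5,103)]: print("markedge a z50",atz(a,uv,50))
for uv in [(360.5,226.5),(394,227.5)]: print("b",atz(b,uv,50))
print("rail ends b",atz(b,(365,134),50),atz(b,(486-264>0 and 396,136),50))
print("car end a",atz(a,(356,150.5),60),atz(a,(407,150.5),60))
print("barend b",atz(b,(388,30),210), "bar near post a", atz(a,(342+150/3,98+230/3),198))
# bar top line in w0/w1
for p,n,rows in [(a,'a',[20,60,120,160]),(b,'b',[50,100,150,200,250])]:
    for r in rows:
        row=p["frame"][r,370:410].astype(int).sum(1); print(n,r,row.tolist())
```

```text
post [ 621.80271286 -141.50215027  228.        ]
knob [ 583.28407685 -242.71029677  151.        ]
mark (array([620.58482352, -55.38353582,  47.55040495]), [0.0, 0.0])
markedge a z50 [597.09945821 -56.42125185  50.        ]
markedge a z50 [643.80344683 -55.4542499   50.        ]
b [595.67189986 -54.56498505  50.        ]
b [644.94790639 -55.78135807  50.        ]
rail ends b [599.0920076   77.48157879  50.        ] [642.6406507   76.06184501  50.        ]
car end a [ 585.92714325 -123.41230175   60.        ] [ 656.57977777 -121.38570669   60.        ]
barend b [602.47395865 182.52657912 210.        ] bar near post a [ 610.14922491 -139.76789356  198.        ]
a 20 [510, 499, 501, 503, 503, 507, 506, 509, 496, 507, 509, 505, 440, 280, 166, 158, 168, 161, 201, 341, 441, 446, 438, 464, 501, 513, 460, 303, 231, 249, 255, 262, 271, 290, 291, 298, 321, 398, 441, 451]
a 60 [499, 504, 496, 498, 497, 499, 497, 496, 500, 493, 492, 490, 495, 457, 278, 147, 159, 157, 158, 202, 317, 434, 450, 439, 449, 483, 488, 460, 422, 431, 440, 438, 435, 434, 436, 433, 438, 434, 432, 432]
a 120 [485, 490, 489,
[... 726 characters left out ...]
434, 437, 437, 441, 445, 443, 444, 442, 439, 444, 442, 445, 449, 447, 454, 450]
b 150 [484, 480, 485, 489, 486, 486, 489, 482, 481, 489, 486, 427, 257, 148, 156, 167, 150, 254, 419, 470, 456, 423, 453, 476, 480, 446, 337, 204, 271, 401, 457, 464, 467, 458, 427, 346, 289, 358, 428, 437]
b 200 [476, 474, 479, 486, 483, 480, 479, 472, 476, 468, 414, 293, 180, 151, 156, 152, 233, 375, 448, 449, 430, 446, 464, 473, 468, 463, 456, 449, 453, 455, 448, 451, 448, 456, 449, 451, 445, 447, 451, 451]
b 250 [465, 473, 477, 470, 467, 461, 458, 463, 461, 405, 233, 150, 156, 150, 171, 288, 425, 444, 429, 445, 462, 463, 462, 457, 462, 456, 459, 453, 452, 450, 449, 445, 439, 441, 441, 448, 448, 448, 447, 445]
```

Run:
```python
from h import *
a,b=load("w0"),load("w1")
P=np.array([atz(p,(u,r),198) for p,u,r in [(b,387.1,50),(b,387.9,100),(b,387.9,150),(b,387.1,200),(b,385.6,250),(a,389.2,20),(a,390.2,60),(a,391,120),(a,390.1,160)]])
print(np.round(P[:,:2],1).tolist()); f=np.polyfit(P[:,1],P[:,0],1); print("bar -x edge: x=",f)
k=np.array([583.3,-242.7]); o=down(PI/2)
arm.movep([k[0],k[1],230],o); arm.gripper_to(54)
arm.line_to([k[0],k[1],143],o,80)
print(get_ee_pos(),get_ft_force())
r=arm.line_to([k[0]+120,k[1],143],o,60,force_limit=12)
print(r,get_ee_pos(),get_ft_force())
p=shot("wrist","w3");keep(p,"w3")
```

```text
[[603.5, 164.6], [604.4, 113.4], [605.3, 63.3], [606.1, 12.5], [607.1, -41.0], [605.8, 18.6], [606.4, -24.0], [607.7, -84.9], [607.7, -125.0]]
bar -x edge: x= [-1.54456429e-02  6.06176749e+02]
[ 583.71886392 -242.93952304  143.67512865] [0.08015557 0.32356871 1.03297877]
True [ 598.56790169 -242.58857135  142.64872336] [-2.27543451 -0.6956611   1.92653174]
```

Run:
```python
from h import *
e=get_ee_pos();o=down(PI/2)
for i in range(4):
    r=arm.line_to([583.3+97,-242.7,143],o,40,force_limit=22)
    print(r,np.round(get_ee_pos()),np.round(get_ft_force(),1))
    if not r: break
p=shot("wrist","w3");keep(p,"w3")
```

```text
True [ 600. -242.  142.] [ 0.4  0.8 -0.4]
False [ 680. -243.  143.] [-4.7 -0.1 -1.9]
```

View pics/w3.png

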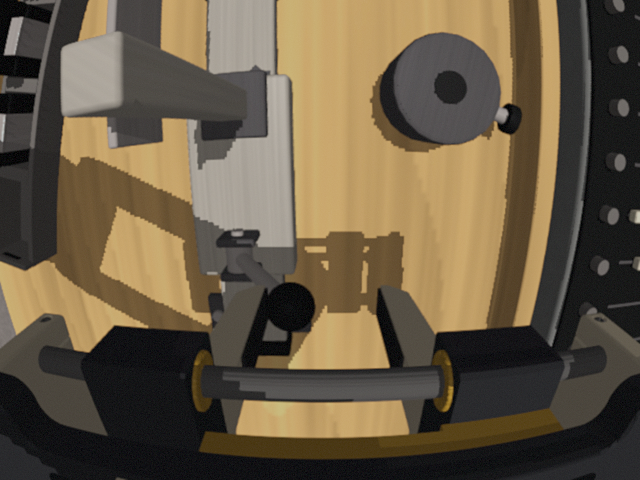

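The lever has gone over: the ball is at (292,307), leaning to +x. Finish that push, then slide the carriage.

Run:
```python
from h import *
o=down(PI/2+.0154)
r=arm.line_to([686,-242.7,143],None,20,force_limit=14); print(r,get_ee_pos(),get_ft_force())
e=get_ee_pos(); arm.line_to([e[0]-12,e[1],143],None,60); e=get_ee_pos()
arm.line_to([e[0],e[1],260],None,120)
arm.movep([622,-141.5,260],o); arm.gripper_to(50)
print(arm.line_to([622,-141.5,204],o,60,force_limit=12))
arm.gripper_to(10,15); print(get_gripper_width(),get_finger_force(),get_ft_force())
e=get_ee_pos(); d=np.array([-.0154,1])*56
print(e, arm.line_to([e[0]+d[0],e[1]+d[1],e[2]],None,30),get_ee_pos(),get_ft_force())
arm.gripper_to(50); e=get_ee_pos(); arm.line_to([e[0],e[1],270],None,100)
arm.movep([540,-60,330],o); arm.wait(.3); keep(shot("wrist","w4"),"w4")
arm.movep([540,-130,330],o); arm.wait(.3); keep(shot("wrist","w5"),"w5")
a=cv2.imread("pics/w4.png");b=cv2.imread("pics/w5.png")
p,q=load("w4"),load("w5")
cs=[]
for im,pp in((a,p),(b,q)):
    u=proj(pp,[622,-65,50]).astype(int); print(u)
    x0,y0=max(u[0]-65,0),max(u[1]-90,0); print(x0,y0)
    cs.append(cv2.resize(im[y0:y0+190,x0:x0+130],None,fx=3,fy=3,interpolation=cv2.INTER_CUBIC))
h=min(c.shape[0] for c in cs)
cv2.imwrite("pics/z1.png",np.hstack([c[:h] for c in cs]))
```

```text
True [ 679.67204588 -242.50142416  141.52194861] [-2.20851326  0.41238693  1.23963361]
False
20.202895718442566 15.000048279762268 [ 0.35844065  0.54494201 -0.4587493 ]
[ 622.09839458 -141.51411343  204.10736374] False [621.20805619 -85.49845553 204.10713085] [ 0.66573336 -2.79733892 -0.15252046]
[388 204]
323 114
[391 148]
326 58
```

View pics/z1.png

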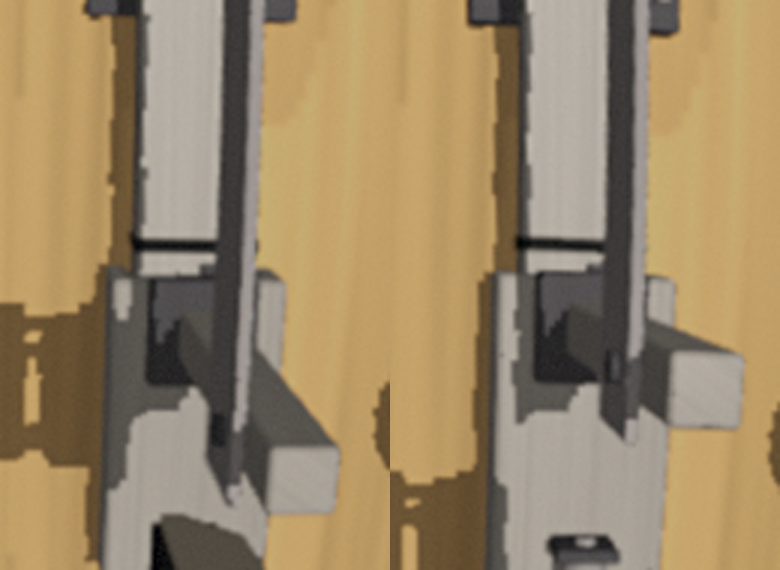

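Run:
```python
from h import *
p,q=load("w4"),load("w5")
for n,pp,(x0,y0),off in(("w4",p,(323,114),0),("w5",q,(326,58),390)):
    for nm,uv,z in [("mark",(175,243),48),("cEnd",(130,270),48),("cEnd",(130,270),60),("cEndR",(270,272),60),("post",((303,480) if off==0 else (317,388)),228)]:
        print(n,nm,z,np.round(atz(pp,(x0+uv[0]/3,y0+uv[1]/3),z),1))
```

```text
w4 mark 48 [612.2 -54.2  48. ]
w4 cEnd 48 [594.1 -66.   48. ]
w4 cEnd 60 [592.6 -63.7  60. ]
w4 cEndR 60 [650.  -62.8  60. ]
w4 post 228 [621.2 -85.6 228. ]
w5 mark 48 [613.6 -54.5  48. ]
w5 cEnd 48 [595.8 -66.2  48. ]
w5 cEnd 60 [594.2 -65.7  60. ]
w5 cEndR 60 [650.5 -63.7  60. ]
w5 post 228 [621.3 -85.6 228. ]
```

The tape mark is at crop (175,243) and the carriage end about 9 px below it. That puts the pointer about 1.3 mm short of the mark, inside 5 mm. Lock it.

Run:
```python
from h import *
o=down(PI/2+.0154)
arm.movep([664,-186.7,230],o); arm.gripper_to(54)
print(arm.line_to([664,-186.7,143],o,80,force_limit=12))
for i in range(4):
    r=arm.line_to([565,-186.7,143],o,40,force_limit=25)
    print(r,np.round(get_ee_pos(),1),np.round(get_ft_force(),1))
    if not r or get_ee_pos()[0]<570: break
e=get_ee_pos(); arm.line_to([e[0]+14,e[1],143],o,60); e=get_ee_pos(); arm.line_to([e[0],e[1],260],o,120)
arm.movep([540,-90,330],o); arm.wait(.3); keep(shot("wrist","w6"),"w6")
p=load("w6")
for z,X in [(151,[582.4,-186.7,151])]: print(proj(p,X))
arm.movep([470,-200,420],o); arm.wait(.3); keep(shot("wrist","w7"),"w7")
```

```text
False
False [ 566.3 -186.5  142.4] [ 8.3  0.1 -6.4]
[361.89532082 308.70182365]
```

View pics/w7.png

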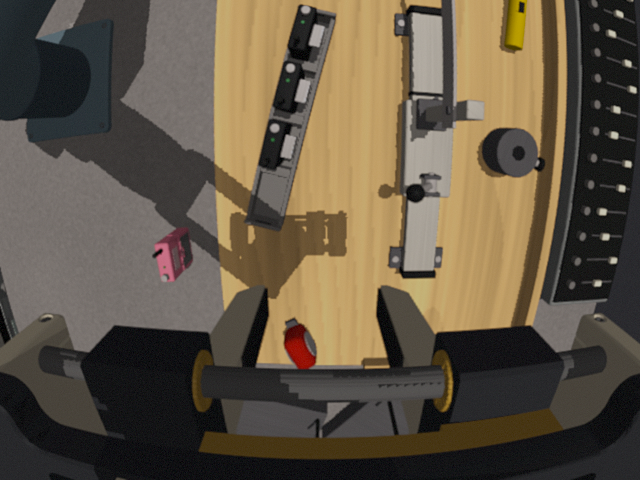

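The lever is back to the robot side (knob at (416,193)) at full travel, and the three packs are still in the caddy. Close look at the caddy.

Run:
```python
from h import *
o=down(PI/2)
arm.movep([430,-140,300],o); arm.wait(.3); p=shot("wrist","w8");keep(p,"w8")
a,b=load("w0"),p
for u,v in [(662,22),(619,208),(579,395)]:
    px=((u-528)/3+200,v/3+16); X=atz(a,px,129); print(px,np.round(X,1),np.round(proj(b,X),1))
for d in finder.spot_in("pack1",p)[:5]: print(d["score"],np.round((p["extrinsics"]@np.r_[d["centre"],1])[:3]))
im=cv2.imread("pics/w8.png"); cv2.imwrite("pics/z2.png",cv2.resize(im[0:300,200:480],None,fx=2,fy=2,interpolation=cv2.INTER_CUBIC))
```

```text
(244.66666666666666, 23.333333333333332) [448.7  36.5 129. ] [341.9  28.5]
(230.33333333333334, 85.33333333333333) [432.2 -39.9 129. ] [323.4 109.7]
(217.0, 147.66666666666666) [ 414.4 -114.2  129. ] [304.  190.9]
0.9 [428. -64. 122.]
0.83 [443.   9. 119.]
0.76 [ 412. -135.  123.]
0.67 [ 244. -279.   48.]
```

View pics/z2.png

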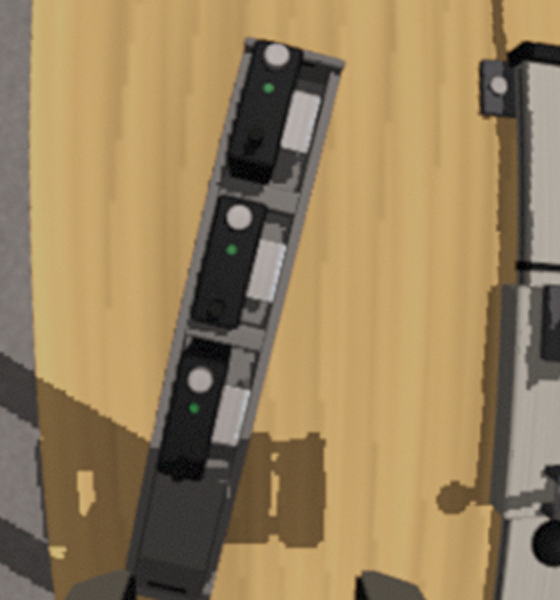

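Run:
```python
from h import *
p=load("w8")
f=lambda u,z: atz(p,(u[0]/2+200,u[1]/2),z)
S=[f(u,129)[:2] for u in [(277,54),(239,217),(200,379)]]
print("sock",np.round(S,1),[np.linalg.norm(S[i]-S[i+1]) for i in (0,1)])
d=S[0]-S[2]; yaw=np.arctan2(-d[0],d[1]); print("yaw",yaw)
yd=np.array([-np.sin(yaw),np.cos(yaw)]);xd=np.array([np.cos(yaw),np.sin(yaw)])
for s,c in zip(S,[[(258,42),(302,45),(270,165),(230,160)],[(220,197),(267,205),(238,328),(193,320)],[(188,352),(230,350),(203,475),(160,470)]]):
    q=np.array([f(u,119)[:2] for u in c]); m=q.mean(0); print("ctr sock",np.round(s-21*yd,1),"corners",np.round(m,1),"dims",np.linalg.norm(q[0]-q[1]),np.linalg.norm(q[1]-q[2]), "d in pack",np.round([(m-s+21*yd)@xd,(m-s+21*yd)@yd],1))
    # clip bridge mid
for u in [(301,122),(265,268),(230,416)]:
    b=f(u,24+66)[:2]; print("clip plate",np.round(b,1))
```

```text
sock [[ 445.6   37.9]
 [ 428.7  -38.8]
 [ 410.8 -112.9]] [np.float64(78.57232194418222), np.float64(76.20302936399166)]
yaw -0.22720664094625648
ctr sock [440.9  17.5] corners [440.6  16.9] dims 20.35194274035354 61.06883364671048 d in pack [-0.2 -0.6]
ctr sock [424.  -59.3] corners [424.2 -59.5] dims 21.874025698502873 59.260178910364466 d in pack [ 0.3 -0.2]
ctr sock [ 406.  -133.3] corners [ 407.5 -130.8] dims 19.76495944174319 62.61702112603541 d in pack [0.9 2.8]
clip plate [459.3  12.9]
clip plate [441.5 -62.3]
clip plate [ 423.8 -138.6]
```

```bash
cat > hang.py <<'E'
from h import *
from scipy.spatial.transform import Rotation as R
BY=.0154; CY=-.227
def pose(clip,yaw,tilt=0):  # pack clip point + pack orientation -> TCP
    rp=R.from_euler('ZY',[yaw,-tilt]); rt=rp*R.from_euler('xyz',[PI,0,PI/2])
    return np.array(clip)+rp.apply([-17.5,0,8]), rt.as_euler('xyz')
def pick(c,yaw=CY):
    o=down(PI/2+yaw); arm.movep([*c,190],o); arm.gripper_to(44)
    hit=arm.line_to([*c,94],o,90,force_limit=10); arm.gripper_to(5,20)
    w=get_gripper_width(); print("pick hit",hit,"w",round(w,1),np.round(get_ee_pos(),1),flush=True)
    if hit or not 22<w<26: return False
    arm.line_to([*c,200],o,60); arm.line_to([*c,285],o,100); arm.wait(.2); print("F",np.round(get_ft_force(),1),round(get_gripper_width(),1)); return True
def hang(y):
    bx=608.2-BY*y
    t,o=pose([bx-70,y,262],BY); arm.movep(t,o)
    t,o=pose([bx,y,262],BY); arm.line_to(t,o,80); arm.wait(.3)
    t,o=pose([bx,y,206],BY); hit=arm.line_to(t,o,50,force_limit=5)
    if hit: print("EARLY",get_ee_pos()); return False
    t,o=pose([bx,y,194],BY); hit=arm.line_to(t,o,12,force_limit=4)
    e=get_ee_pos(); cz=e[2]-8; print("seat",hit,"clip z",round(cz,1),np.round(get_ft_force(),1),np.round(e,1)); return True
def release(y,cz,tilt=.15):
    bx=608.2-BY*y
    t,o=pose([bx,y,cz],BY,tilt); print("tilt",arm.line_to(t,o,15,force_limit=10),np.round(get_ft_force(),1))
    for w in (23.5,25,27,30,36,44): arm.gripper_to(w,3)
    z=R.from_euler('xyz',o).apply([0,0,1])
    arm.line_to(t-z*80,o,60)
E
python3 - <<'E'
from hang import *
if pick([440.9,17.5]): print(hang(160))
keep(shot("wrist","w9"),"w9")
E
```

```text
pick hit False w 24.0 [441.1  17.5  94.2]
F [-0.8 -0.6 -2.1] 24.1
seat True clip z 198.1 [ 0.  -0.6  5.3] [588.1 159.7 206.1]
True
```

View pics/w9.png

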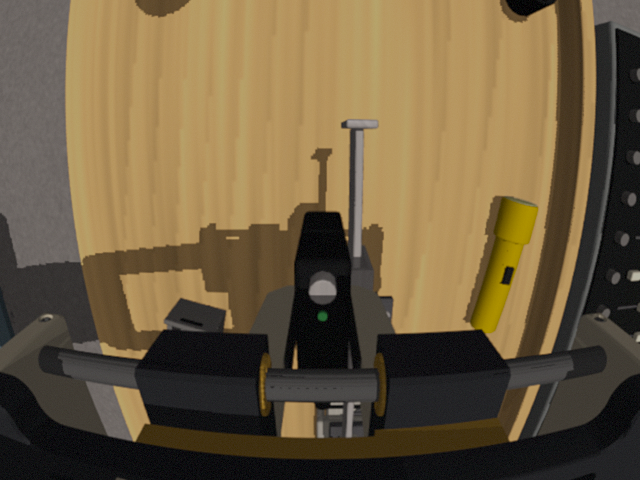

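The pack is pinched with the bar running into its clip at (360,265), seated at the expected 198 mm. Release it, then look.

Run:
```python
from hang import *
release(160,198)
arm.movep([430,-140,300],down(PI/2)); arm.wait(.3); p=shot("wrist","w10"); keep(p,"w10")
ref=load("w8")["frame"]; s=p["frame"]
for c in [(319.5,108.5),(300,189.5)]:
    x,y=map(int,c); t=ref[y-14:y+15,x-14:x+15]
    r=cv2.matchTemplate(s[0:300],t,cv2.TM_CCOEFF_NORMED);_,v,_,l=cv2.minMaxLoc(r); print(v,l[0]+14-x,l[1]+14-y)
arm.movep([430,40,300],down(PI/2)); arm.wait(.2); shot("wrist","w11")
a=cv2.imread("pics/w11.png")
cv2.imwrite("pics/z3.png",np.hstack([a[0:300,300:600],cv2.imread("pics/w10.png")[0:300,200:500]]))
print(get_time_s())
```

```text
tilt True [-4.2  0.   3.3]
0.9469640851020813 1 2
0.9945112466812134 1 2
47.5
```

View pics/z3.png

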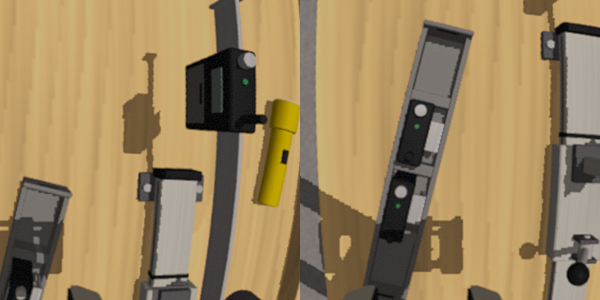

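The first pack hangs on the bar at (230,90) and the two remaining packs have hardly moved. Continue with the others, re-checking their position before each pick.

Run:
```python
from hang import *
ref=load("w8")["frame"]
yd=np.array([-np.sin(CY),np.cos(CY)])
def locate(c):
    arm.movep([430,-140,300],down(PI/2)); arm.wait(.3); p=shot("wrist")
    x,y=map(int,c); t=ref[y-14:y+15,x-14:x+15]
    r=cv2.matchTemplate(p["frame"][max(y-60,0):y+60,x-60:x+60],t,cv2.TM_CCOEFF_NORMED);_,v,_,l=cv2.minMaxLoc(r)
    dx,dy=l[0]+14-60,l[1]+14+max(y-60,0)-y
    s=atz(p,(c[0]+dx,c[1]+dy),129)[:2]; print("loc",round(v,2),dx,dy,np.round(s-21*yd,1)); return v,np.hypot(dx,dy),s-21*yd
for c,y in [((319.5,108.5),75),((300,189.5),-10)]:
    v,sh,ctr=locate(c)
    if v<.85 or sh>5: print("check"); break
    if not pick(ctr) or not hang(y): break
    e=get_ee_pos()
    if not 194<e[2]-8<201: print("bad seat"); break
    release(y,198)
arm.movep([430,0,320],down(PI/2)); arm.wait(.3); p=shot("wrist","w12"); shot("scene","s12"); shot("top","t12")
cv2.imwrite("pics/z4.png",np.hstack([cv2.imread("pics/w12.png")[0:400,200:600],cv2.resize(cv2.imread("pics/s12.png")[180:340,180:420][:,:],(400,400))[:, :]]))
print(get_time_s())
```

```text
loc 0.94 1 2 [423.8 -58.9]
pick hit False w 24.2 [423.9 -59.   94.2]
F [-0.5 -0.  -2.3] 23.9
seat True clip z 198.1 [-0.3  0.1  3.9] [589.4  74.7 206.1]
tilt True [-4.3  0.2  4.3]
loc 0.99 1 2 [ 406.2 -133.3]
pick hit False w 23.7 [ 406.3 -133.4   94.2]
F [-0.1  0.1 -3.2] 24.1
seat True clip z 198.1 [-0.4 -0.4  4.7] [590.7 -10.3 206.1]
tilt True [-2.3  1.5  3.3]
77.3583
```

View pics/z4.png

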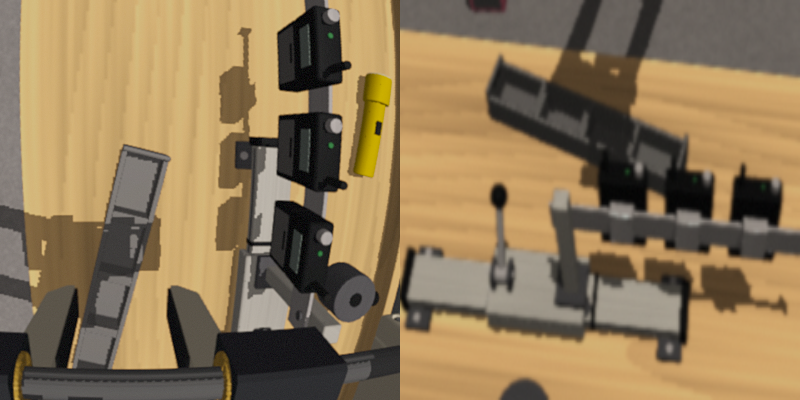

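All three packs hang by their clips. One last check of the pointer before handing in.

Run:
```python
from h import *
arm.movep([500,-130,350],down(PI/2+.0154)); arm.wait(.5); p=shot("wrist","w13"); keep(p,"w13")
im=cv2.imread("pics/w13.png"); u=proj(p,[610,-65,50]).astype(int); x0,y0=u[0]-60,max(u[1]-60,0); print(x0,y0)
cv2.imwrite("pics/z5.png",cv2.resize(im[y0:y0+120,x0:x0+140],None,fx=5,fy=5,interpolation=cv2.INTER_CUBIC))
for n,X in [("mark",[600,-54.5,48]),("post",[621.3,-85.6,228]),("knob",[582,-186.7,151])]: print(n,(proj(p,X)-[x0,y0])*5)
```

```text
349 87
mark [266.25976069 261.21774286]
post [606.90851639 491.53422775]
knob [245.26997968 899.54678465]
```

View pics/z5.png

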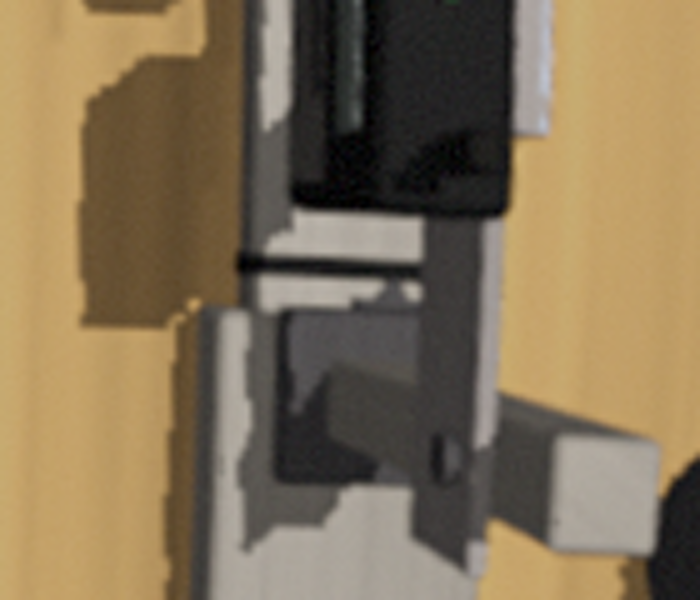

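The tape is at (330,265), the carriage end about 10 mm behind it, and the post is where predicted, so the pointer is on the mark.

```bash
python3 -c "
from cell import *
print(job_done(), get_time_s())"
```

```text
the job is handed in; nothing more can be done
the job is handed in; nothing more can be done
```

The carriage is locked with its pointer about 1 mm from the middle of the tape mark, by camera measurement. All three packs in the caddy hang free on the bar by their clips, and the job is handed in; the verdict was not shown.

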